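# Cap the hydraulic power unit's tank and key it on

### The arm

A 7-joint arm with a two-finger parallel gripper is mounted at the origin on the work surface. World frame = base frame: x ahead of the robot, y to its left, z up, the work surface at z = 0. Lengths are in m, angles in rad, forces in N, time in s.
With the tool pointing down it reaches from about 0.4 to 0.875 m from the base axis. Payload 4.4 kg.
Tool frame: the origin (TCP) lies on the centre line of the jaws, within the pads' length; the fingertips stand 17 mm ahead of it and the grasp point (between the pads) lies 2 mm behind it (bot.tip_reach is the distance from the TCP to the fingertips, in m); z points along the fingers, y is the direction in which the jaws open and shut (so a half turn about z gives the same grasp; the last joint's range is limited). The gripper opens to 85 mm and grips with 20 to 120 N. Pads are 22 mm wide; open, the fingers measure 114 mm over their backs; the gripper's body (76 mm by 85 mm) begins 54 mm behind the grasp point. The pads swing forward as they close: fully open they stand 13 mm farther back than shut.
Start: joints at [1.095, 0.628, 0.038, 1.517, -0.027, 0.996, -0.02], TCP at [0.259, -0.596, 0.248] pointing down, gripper open.
Joint ranges: [-3.06, 3.06], [-0.37, 2.12], [-1.25, 1.32], [0.18, 2.47], [-1.1, 4.24], [0.23, 1.98], [-2.94, 2.94]. Speed limits (rad/s): [2.57, 2.57, 3.14, 3.14, 3.14, 3.14, 3.14].

### API

Orientations are given as a 3x3 rotation matrix whose columns are the frame's x, y, z axes.
In Python, from cell import get_state, cams, job, bot gives the robot as it stands.
- The arm moves only by the tool carry_out, never from a script. Its argument "increments" is one flat list of numbers, 5 for each row, row after row: the closure, from 0 (fully open) to 1 (shut), then the shift along the world's x, y, z in cm, then the turn about the world's z in degrees. In form: [claw, x, y, z, twist, claw, x, y, z, twist, ...]. A call has 1 to 20 rows; each row shifts and turns the commanded pose from where the row before left it; what a row does not reach is not made up. A row lasts 1/8 s, in which the tool goes at most 62.5 mm and 10.7 degrees, less where a joint would pass 70% of its speed; a pose out of reach is approached as far as the arm can. A call is refused whole if a number of a shift passes 6.25 or a number of a turn 10.7, either way. A call with a gripper value outside its range is refused whole. The fingers move at their own pace and stop on an object; "newtons" is the grip in N (left out, the last holds). Time passes only in rows, so rows that do not move let the fingers close. It gives the time, the measured TCP pose, the force and the opening at its end, in the units of the state.
- get_state(): the state, without advancing time (a new reading comes with each control period).
- cams.snapshot(name): name is "scene" or "side" or "wrist"; returns (picture, depth): 420x560x3 uint8, red, green, blue; 420x560 float32, m along the optical axis (not along the pixel's ray), 0 where there is no reading.
- cams.camera_info(name): a dict with "fx", "fy", "cx", "cy" (pixels), "k1" (the pictures are not rectified: a ray, as slopes to the right and down, at radius r is drawn at 1 + k1 r^2 times it, then the intrinsics apply), "R" (3x3) and "t" (3): a world point X has camera coordinates R X + t; the wrist camera has in their place "T_tool_cam" (4x4, takes a point from camera to tool coordinates, whose origin is the TCP and whose axes are the flange's). Camera axes: x right, y down, z forward; pixel columns grow to the right and rows downward; lengths in m; the calibration is good to about 2 mm. A picture is of the moment at which its call begins: read the wrist's pose just before it. camera_info takes no time and is no camera call.
- job.sign_off(): hands the job in, once; it reports no verdict.
The state is a dict: "t": time; "joint_positions": joint angles; "joint_velocities": joint speeds; "joint_torque": joint torques, N m; "position": TCP position; "orientation": TCP orientation; "wrist_force": force on the tool from outside, world axes, zero at the start; "torque": the same for the moment, N m; "grip_width": opening from 0.0 (shut) to 1.0 (fully open).
Only numpy, scipy, OpenCV 4.12 (cv2) and the standard library are available. Lean on these libraries where they do the work, as an engineer would, in place of code of your own. Each camera call takes 0.05 s, during which the arm holds its last target. There are 200 camera calls.

### The job

The hydraulic power unit has just been topped up. Close its tank with the yellow filler cap: set it on the neck, press it down against the spring, give it a quarter turn clockwise without forcing it, and let it rise until it is locked. Only then take the red key from the wooden block, put it fully into the unit's key switch, turn it clockwise to on and leave it there; do not disturb the other tools on the mat, the funnel or the tape.

Things in the scene. Friction and masses are not known exactly. Their poses are not given: they have to be found in the camera images.
- unit: Hydraulic power unit, fixed on the bench: dark grey tank 350 (x) x 260 (y) mm, its lid 140 mm above the bench. Origin under its centre, z up, front looks to -x. On the lid: a blue motor and aluminium valve block along its -y side (up to 100 mm above the lid); on the +y side the filler neck (front) and the grey key-switch box (rear).
- cap_mid (a point): Yellow round filler cap, 74 mm across, 54 mm high, 0.16 kg, standing upright on the black rubber mat (4 mm thick). This point: on its axis, half-way up (27 mm above its underside). z up, x along its grip bar. In the skirt (65 mm bore) at the lower edge are two lugs 13 mm wide, 5 mm thick, pointing inwards below the two ends of the bar. The same after half a turn.
- cap_bar (a point): Centre of the cap's grip bar, 11 mm above cap_mid, same axes. The bar stands upright across the cap's top: 60 mm long (x), 14 mm thick (y), 32 mm high (from 16 mm below to 16 mm above this point); below it is the flat round cap body, 22 mm high.
- cap: The same cap; origin at the centre of its underside. It never needs more than some 20 N of push or 1 N m of twist: if it will not turn easily, its lugs are not in the notches or it is not pressed down far enough.
- neck (a point): Filler neck, an aluminium tube with a flange 60 mm across. This point: centre of its top rim, 180 mm above the bench, 40 mm above the lid; axes as the unit's. The flange has two notches, on its +x and -x sides; the cap's lugs go down through them when the grip bar lies along this x (within 9 degrees). Then a clockwise turn of 90 degrees, pressed down, brings the bar along this y: the locked place.
- seal (a joint): Sprung brass disc in the neck that pushes the cap up; m, grows downwards, 0 free, 1.2 N per mm. Height of cap_mid above the neck point: about 22 mm lying loose in the notches; it turns only when pressed to between 14 and 9 mm (9 is the bottom; 11 to 17 N), clockwise seen from above, the stop about 6 degrees past 90; let go there it rises to 17 mm into its seat and is locked.
- key_mid (a point): Red switch key with a steel blade, 78 mm long, 45 g, standing upright, blade down, in a slot in one end of the wooden block. This point: on its axis, half-way up (39 mm above the blade's tip). z up, x along the width of its bow and blade. Blade: lowest 24 mm, 14 mm (x) x 6 mm (y), narrower tip; above it a round shoulder 21 mm across that stops the key. The same after half a turn.
- key_bow (a point): Centre of the key's flat red bow, the part to hold, 21 mm above key_mid, same axes: 46 mm wide (x), 11 mm thick (y), 36 mm high.
- block: Fixed wooden tool block, 60 (x) x 130 (y) x 45 mm high, on the rubber mat. Origin under its centre. The key stands at its -y end, bow along the block's y, its blade 24 mm deep in the wood; three short steel and brass punches stand up to 45 mm out of its +y half.
- keyhole (a point): Mouth of the key slot in the round aluminium rotor of the key switch, on top of the grey box on the unit's lid, 190 mm above the bench, 160 mm from the neck. z up; x runs along the slot, 17 mm long (x), 9 mm wide (y), 28 mm deep; it turns with the rotor. Fully in, the key's shoulder rests on the face and key_mid is 15 mm above this point.
- switch (a joint): Angle of the key switch's rotor, rad: 0 is off (slot along the unit's x), 1.05 is on, at its stop, 60 degrees clockwise from above (green mark). It stays where it is left. The key is loose in the slot: it turns about 10 degrees before the rotor follows.
- screwdriver: Bystander: screwdriver with an orange handle, 200 mm, lying on the mat. Origin at its middle, underside.
- wrench: Bystander: steel wrench, 190 mm, lying on the mat. Origin at its middle, underside.
- funnel: Bystander: blue funnel standing mouth down, 116 mm across, 125 mm high. Origin under its centre.
- tape: Bystander: white roll of tape, 104 mm across, 45 mm high. Origin under its centre.
Not all that is in view belongs to the job. What is meant by the cap is not purple or turquoise, and is the smaller of those in its own colour.

How it is judged:
On the way, in this order (a step that is already met when the one before it is completed fails the run):
1. the filler cap is locked on the neck: seated by its spring, a quarter turn from the notches (horizontal distance between cap_mid and neck below 0.005 m and z of cap_mid in the frame of neck between 0.0152 and 0.0188 m and angle between the x axis of cap_mid and the y axis of neck, either way round below 0.2 rad), for 0.2 s.
2. the key is fully in the switch (horizontal distance between key_mid and keyhole below 0.006 m and z of key_mid in the frame of keyhole below 0.018 m), for 0.1 s.
At the end, for the whole second after the job is handed in: The cap is locked on the neck (centred within 5 mm, cap_mid 15.2 to 18.8 mm above the neck's point, grip bar within 0.2 rad of the neck's y), and the key stands fully in the switch (within 6 mm of its axis, key_mid less than 18 mm above the slot's mouth) with the switch turned past 0.9 rad (all of step 1 and all of step 2 and value of joint switch above 0.9 rad); the robot touches nothing.
It fails at once if the switch is turned on before the cap is locked (value of joint switch above 0.5 rad and not (z of cap_mid in the frame of neck below 0.0195 m and horizontal distance between cap_mid and neck below 0.006 m)).
It fails at once if the screwdriver or the wrench on the mat, the funnel or the tape is moved by more than 40 mm (distance of any of screwdriver, wrench, funnel, tape from where it was at the start of the episode above 0.04 m).
It fails at once if the cap is forced: over 120 N in all between the cap and the unit (contact force between cap and unit above 120 N).
It also fails if it takes over 72 s, if anything falls off the work surface, if the arm or the gripper's body presses on something with over 40 N, if the wrist force passes 120 N, or if a joint passes its speed limit or range.

## Working session

There is one attempt and no reset: what is moved stays moved. The work goes in short steps, Python scripts to look and compute and a tool call to move; the robot and the scene stay as the last step left them, time stands still between calls to the robot, and variables do not carry over. Pictures are saved under pics/ and viewed, about 8 in all and at most 12, crops included, and the job is handed in when it is done.

Besides the shell and the picture viewer there is one more tool, called as name(argument=value, ...) on one line, values as JSON. carry_out: Moves the arm, as the interface text tells. Its arguments: {"type":"object","properties":{"increments":{"type":"array","items":{"type":"number"}},"newtons":{"type":"number"}},"required":["increments"]}

```bash
mkdir -p pics; cat > h.py <<'E'
import numpy as np, cv2
from cell import get_state, cams, job, bot
def snap(name):
    s=get_state(); im,d=cams.snapshot(name); ci=cams.camera_info(name)
    if 'R' in ci: R=np.array(ci['R']);t=np.array(ci['t']); Rw=R.T; o=-R.T@t
    else:
        T=np.array(ci['T_tool_cam']); Ro=np.array(s['orientation']); Rw=Ro@T[:3,:3]; o=Ro@T[:3,3]+np.array(s['position'])
    return dict(im=im,d=d,ci=ci,Rw=Rw,o=o)
def rays(v,uv):
    c=v['ci'];K=np.array([[c['fx'],0,c['cx']],[0,c['fy'],c['cy']],[0,0,1.]])
    uv=np.array(uv,float).reshape(-1,1,2)
    n=cv2.undistortPoints(uv,K,np.array([c['k1'],0,0,0.])).reshape(-1,2)
    return np.c_[n,np.ones(len(n))]
def plane(v,uv,z):
    r=rays(v,uv)@v['Rw'].T
    return v['o']+r*((z-v['o'][2])/r[:,2])[:,None]
def depthpts(v,uv):
    uv=np.array(uv).reshape(-1,2); r=rays(v,uv); d=v['d'][uv[:,1].astype(int),uv[:,0].astype(int)]
    return (r*d[:,None])@v['Rw'].T+v['o']
def cloud(v,mask):
    ys,xs=np.nonzero(mask&(v['d']>0)); return depthpts(v,np.c_[xs,ys])
def save(n,im): cv2.imwrite('pics/'+n+'.png',cv2.cvtColor(im,cv2.COLOR_RGB2BGR))
E
python3 - <<'E'
from h import *
ims=[]
for n in ['scene','side','wrist']:
    v=snap(n); save(n,v['im']); print(n,v['o'].round(3),v['Rw'].round(2).tolist()); np.savez('pics/'+n,**{k:v[k] for k in('im','d','Rw','o')})
s=get_state(); print(s)
E
```

```text
scene [ 0.97  -0.099  1.227] [[0.26, 0.88, -0.39], [0.97, -0.24, 0.1], [-0.0, -0.4, -0.92]]
side [1.454 0.447 1.813] [[-0.38, 0.78, -0.49], [0.92, 0.32, -0.21], [-0.01, -0.53, -0.85]]
wrist [ 0.329 -0.564  0.372] [[0.4, -0.88, -0.27], [-0.92, -0.38, -0.12], [-0.0, 0.3, -0.95]]
{'t': 0.15, 'joint_positions': array([ 1.09516704,  0.62910621,  0.03844698,  1.5181293 , -0.02703335,
        0.99632358, -0.02002885]), 'joint_velocities': array([ 9.08489271e-05, -3.93243225e-03,  1.55425537e-05, -2.67523865e-03,
       -2.71496141e-04,  1.85926098e-03, -1.63065098e-03]), 'joint_torque': array([ 2.08515667e-03, -5.63794219e+01,  1.22763734e+00, -1.93650448e+01,
        1.10366204e-02,  7.37990689e-03, -2.47734044e-05]), 'position': array([ 0.25885408, -0.59574158,  0.24762097]), 'orientation': array([[ 9.17207046e-01,  3.98410500e-01, -5.56004376e-04],
       [ 3.98410887e-01, -9.17206069e-01,  1.33867285e-03],
       [ 2.33707304e-05, -1.44935837e-03, -9.99998949e-01]]), 'wrist_force': array([-0.12359141, -0.14372269,  0.62481154]), 'torque': array([-0.00655723,  0.00429848, -0.0209886 ]), 'grip_width': 1.0019581256320969}
```

View pics/scene.png

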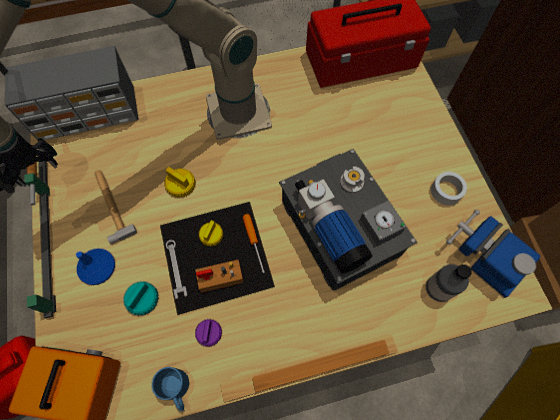

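View pics/side.png

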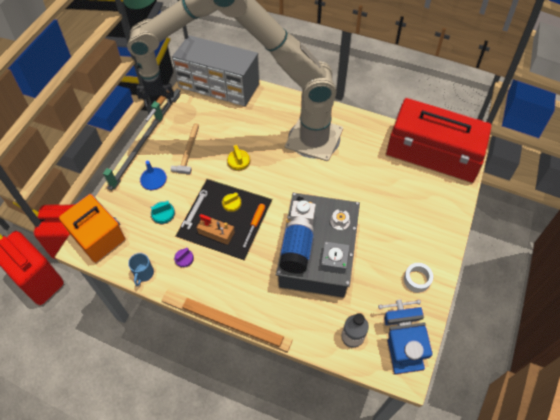

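The scene view has four caps: yellow on the mat (210,232), a larger yellow on the bench (179,181), turquoise (141,298) and purple (208,332). The smaller yellow one on the mat fits the description. The neck is at (353,178), the switch at (385,220) and the red key at (205,273). I'll confirm in a crop and measure.

```bash
python3 - <<'E'
from h import *
v=snap('scene'); im=v['im']; hsv=cv2.cvtColor(im,cv2.COLOR_RGB2HSV)
H,S,V=cv2.split(hsv)
y=((H>24)&(H<35)&(S>180)&(V>90)).astype(np.uint8)
n,l,st,c=cv2.connectedComponentsWithStats(y)
for i in range(1,n):
    if st[i,4]>80:
        p=cloud(v,l==i); print('yellow',st[i],c[i].round(1),p.mean(0).round(3),np.percentile(p,[2,98],axis=0).round(3).tolist())
        top=p[p[:,2]>np.percentile(p[:,2],97)-.012]; q=top[:,:2]-top[:,:2].mean(0); print(' top',top.mean(0).round(4),np.degrees(np.arctan2(*np.linalg.svd(q,full_matrices=0)[2][0][::-1])).round(1),len(top))
r=(((H<6)|(H>174))&(S>150)&(V>90)).astype(np.uint8); r[:255]=0;r[290:]=0;r[:,:185]=0;r[:,230:]=0
p=cloud(v,r>0); print('key',len(p),p.mean(0).round(4),np.percentile(p,[2,98],axis=0).round(3).tolist())
q=p[:,:2]-p[:,:2].mean(0);print(np.degrees(np.arctan2(*np.linalg.svd(q,full_matrices=0)[2][0][::-1])))
# unit pts
print('neck',plane(v,[[353,177]],.18).round(3),'switch',plane(v,[[385,219]],.19).round(3))
a=cv2.resize(im[160:320,140:300],(400,400),interpolation=cv2.INTER_CUBIC);b=cv2.resize(im[145:275,280:410],(400,400),interpolation=cv2.INTER_CUBIC)
save('crop',np.hstack([a,b]))
E
```

```text
yellow [172 172  21  12 111] [183.4 176.6] [ 0.251 -0.236  0.051] [[0.228, -0.262, 0.025], [0.272, -0.214, 0.076]]
 top [ 0.257  -0.2475  0.0721] 41.8 55
yellow [167 182  23  11 122] [175.3 187.5] [ 0.271 -0.271  0.029] [[0.25, -0.296, 0.024], [0.29, -0.234, 0.035]]
 top [ 0.271  -0.2714  0.0292] -122.7 122
yellow [199 220  15  22 148] [205.5 229.7] [ 0.449 -0.202  0.04 ] [[0.412, -0.224, 0.003], [0.478, -0.176, 0.063]]
 top [ 0.4569 -0.1923  0.0586] -35.7 66
yellow [208 223  14  22 134] [215.3 234.2] [ 0.466 -0.177  0.026] [[0.429, -0.2, 0.019], [0.488, -0.16, 0.031]]
 top [ 0.4665 -0.1771  0.026 ] -33.6 130
key 60 [ 0.6009 -0.2267  0.0951] [[0.579, -0.248, 0.05], [0.608, -0.206, 0.106]]
-97.51805135007157
neck [[0.459 0.255 0.18 ]] switch [[0.611 0.294 0.19 ]]
```

View pics/crop.png

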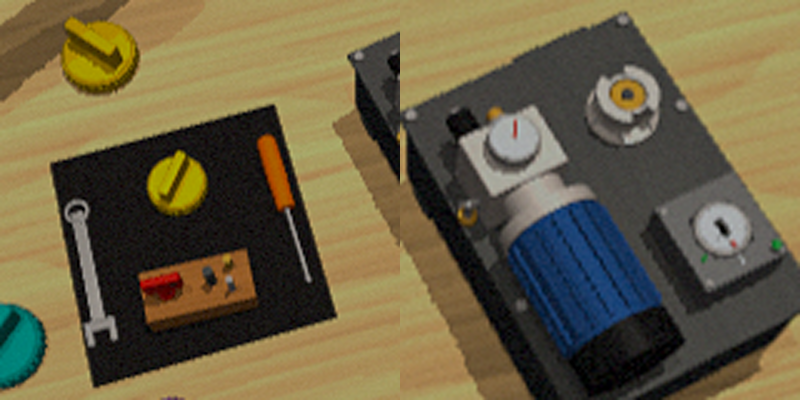

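The crop confirms it: the smaller yellow cap lies on the mat. The neck's notches are visible on the flange. I'll move the wrist over the cap.

carry_out(increments=[0,1.64,3.38,0,10.1,0,1.64,3.38,0,10.1,0,1.64,3.38,0,10.1,0,1.64,3.38,0,10.1,0,1.64,3.38,0,10.1,0,1.64,3.38,0,10.1,0,1.64,3.38,0,10.1,0,1.64,3.38,0,10.1,0,1.64,3.38,0,10.1,0,1.64,3.38,0,10.1,0,1.64,3.38,0,10.1,0,1.64,3.38,0,10.1,0,0,0,0,0,0,0,0,0,0], newtons=90)

```text
t: 1.95
position: [0.4554, -0.1913, 0.2481]
orientation: [[-0.815, 0.579, -0.001], [0.579, 0.815, -0.001], [0.0, -0.001, -1.0]]
wrist_force: [-0.3, -0.8, 0.5]
grip_width: 0.999
```

```bash
cat > capm.py <<'E'
from h import *
def rect(p):
    (c,s,a)=cv2.minAreaRect((p*1000).astype(np.float32)); 
    if s[0]<s[1]: a+=90
    return np.round(c,1),np.round(s,1),round((a+90)%180-90,1)
if __name__=='__main__':
    s=get_state(); R=s['orientation']; print(s['position'].round(4),'jaw',np.degrees(np.arctan2(R[1,1],R[0,1])).round(1))
    v=snap('wrist'); H,S,V=cv2.split(cv2.cvtColor(v['im'],cv2.COLOR_RGB2HSV))
    y=((H>22)&(H<36)&(S>150)&(V>60))
    p=cloud(v,y); top=p[(p[:,2]>.052)&(p[:,2]<.066)]; print('z',np.percentile(p[:,2],[5,50,95]).round(3),'bar top',rect(top[:,:2]),len(top))
    b=p[(p[:,2]>.02)&(p[:,2]<.03)]; print('body',rect(b[:,:2]))
    save('w1',v['im'])
E
python3 capm.py
```

```text
[ 0.4554 -0.1913  0.2481] jaw 54.6
z [0.018 0.028 0.071] bar top (array([ 353.4, -215.1]), array([255.5,  51.9]), 15.2) 885
body (array([ 343.5, -216.1]), array([302.5,  97.2]), 20.4)
```

View pics/w1.png

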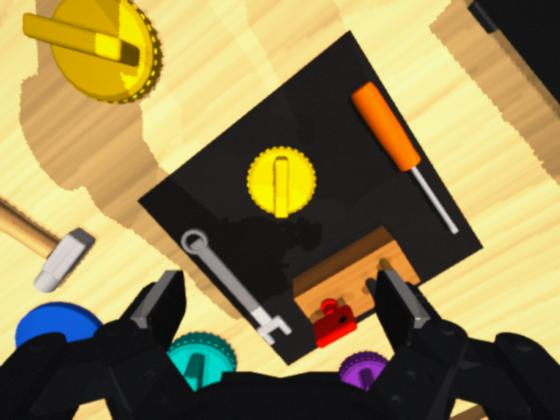

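The smaller yellow cap is at (282,180) with its bar upright in the image. The wrench is at (240,290), the screwdriver at (400,150) and the red key at (332,322). I'll limit the mask to this cap.

```bash
sed -i "s/p=cloud(v,y)/p=cloud(v,y); p=p[(abs(p[:,0]-.456)<.06)\&(abs(p[:,1]+.19)<.06)]/" capm.py; cat >> capm.py <<'E'
    m=y.astype(np.uint8); n,l,st,c=cv2.connectedComponentsWithStats(m); i=max((i for i in range(1,n) if st[i,4]>300 and 200<c[i][0]<360 and 100<c[i][1]<260),key=lambda i:st[i,4]); print(st[i],c[i],'plane body',plane(v,[c[i]],.024).round(4))
    r=(((H<6)|(H>174))&(S>150)&(V>60)); q=cloud(v,r); q=q[(abs(q[:,0]-.6)<.06)&(abs(q[:,1]+.227)<.05)]; print('key z',np.percentile(q[:,2],[5,50,95]).round(3)); t=q[q[:,2]>.095]; print('keytop',rect(t[:,:2]),len(t))
E
python3 capm.py
```

```text
[ 0.4552 -0.1917  0.2481] jaw 54.5
z [0.004 0.025 0.057] bar top (array([ 455.1, -187. ]), array([13.1, 58.5]), -35.7) 774
body (array([ 454.6, -187.1]), array([73. , 71.7]), 53.7)
[ 246  145   72   73 3835] [281.5095176  180.38018253] plane body [[ 0.4534 -0.1869  0.024 ]]
key z [0.054 0.088 0.102]
keytop (array([ 598.9, -223.4]), array([ 9.3, 45.7]), -89.2) 464
```

carry_out(increments=[0,0,0.45,-4.5,0,0,0,0,-4.5,0,0,0,0,-4.5,0,0,0,0,-4.5,0,0,0,0,-1.1,0,0,0,0,-1.0,0,0,0,0,0,0,1,0,0,0,0,1,0,0,0,0,1,0,0,0,0,1,0,0,0,0,1,0,0,0,0,1,0,0,0,0], newtons=90)

```text
t: 3.68
position: [0.4558, -0.1863, 0.0478]
orientation: [[-0.816, 0.578, 0.0], [0.578, 0.816, -0.001], [-0.0, -0.001, -1.0]]
wrist_force: [-0.9, 0.9, 5.9]
grip_width: 0.146
```

carry_out(increments=[1,0,0,5.6,0,1,0,0,5.6,0,1,0,0,5.6,0,1,0,0,5.6,0,1,0,0,5.6,0,1,-0.7,5.08,0,6.25,1,-0.7,5.08,0,6.25,1,-0.7,5.08,0,6.25,1,-0.7,5.08,0,6.25,1,-0.7,5.08,0,6.25,1,-0.7,5.08,0,6.25,1,-0.7,5.08,0,6.25,1,-0.6,5.04,0,6.25,1,0,0,0,0,1,0,0,0,0])

```text
t: 5.55
position: [0.4004, 0.2192, 0.3268]
orientation: [[-0.967, -0.253, -0.001], [-0.253, 0.967, -0.001], [0.001, -0.001, -1.0]]
wrist_force: [0.7, 0.4, -2.0]
grip_width: 0.148
```

```bash
python3 - <<'E'
from h import *
s=get_state(); R=s['orientation']; print(s['position'].round(4),'jaw',np.degrees(np.arctan2(R[1,1],R[0,1])).round(1),s['joint_positions'].round(2),s['wrist_force'].round(1),s['grip_width'])
v=snap('wrist'); save('w2',v['im'])
E
```

```text
[0.4004 0.2192 0.3268] jaw 104.7 [ 0.15  0.38 -0.97  1.9   0.36  1.05  0.86] [ 0.7  0.4 -2. ] 0.14795456172848145
```

View pics/w2.png

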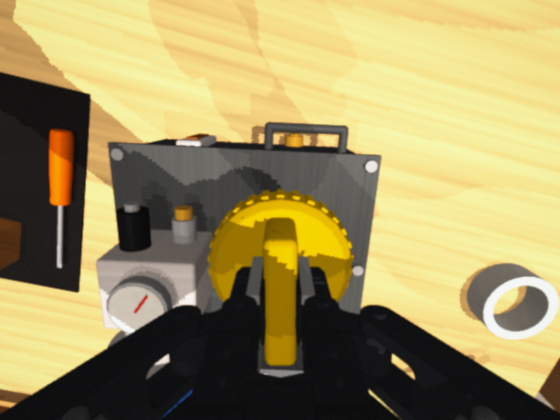

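The held cap hides the neck, and image-up points toward the robot. I'll step past the switch to see both the neck and the switch.

carry_out(increments=[1,5.8,1.9,0.6,0,1,5.8,1.9,0.6,0,1,5.8,1.9,0.6,0,1,5.8,1.9,0.6,0,1,5.8,1.9,0.6,0,1,0,0,0,0,1,0,0,0,0])

```text
t: 6.48
position: [0.6905, 0.3136, 0.356]
orientation: [[-0.968, -0.252, -0.002], [-0.252, 0.968, -0.001], [0.003, -0.001, -1.0]]
wrist_force: [0.1, -0.0, -1.7]
grip_width: 0.146
```

```bash
python3 - <<'E'
from h import *
s=get_state(); R=s['orientation']; print(s['position'].round(4),'jaw',np.degrees(np.arctan2(R[1,1],R[0,1])).round(1),s['joint_positions'].round(2))
v=snap('wrist'); save('w3',v['im']); np.savez('w3',d=v['d'],Rw=v['Rw'],o=v['o'],im=v['im'])
c=plane(v,[[280,210]],.19)
E
```

```text
[0.6905 0.3136 0.356 ] jaw 104.6 [-0.16  0.84 -0.81  0.96  0.57  1.54  1.04]
```

View pics/w3.png

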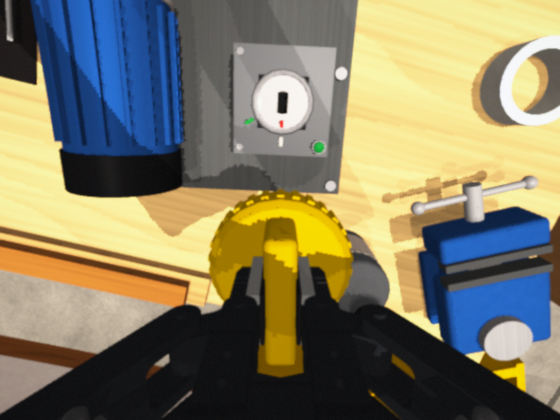

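The switch rotor and slot are at (283,102); the neck is just above the frame. I'll move about 11 cm back and measure the neck, using this frame for the switch.

carry_out(increments=[1,-5.5,-1.4,0,0,1,-5.5,-1.4,0,0,1,0,0,0,0,1,0,0,0,0])

```text
t: 7.02
position: [0.5809, 0.2856, 0.3587]
orientation: [[-0.968, -0.253, 0.003], [-0.253, 0.968, -0.001], [-0.003, -0.002, -1.0]]
wrist_force: [0.7, 0.3, -1.3]
grip_width: 0.146
```

```bash
python3 - <<'E'
from h import *
from capm import rect
w=np.load('w3.npz'); v=dict(w); v['ci']=cams.camera_info('wrist')
def circ(v,c0,R,z,name,lo=150):
    x,y=c0; im=v['im']; g=cv2.cvtColor(im,cv2.COLOR_RGB2GRAY)
    cc=cv2.HoughCircles(cv2.GaussianBlur(g,(5,5),1),cv2.HOUGH_GRADIENT,1,20,param1=120,param2=20,minRadius=R[0],maxRadius=R[1])
    for q in ([] if cc is None else cc[0]):
        if np.hypot(*(q[:2]-c0))<40: print(name,q.round(1),plane(v,[q[:2]],z)[0].round(4))
circ(v,(283,102),(20,40),.19,'rotor')
hs=cv2.cvtColor(v['im'],cv2.COLOR_RGB2HSV); d=np.zeros((420,560),bool); d[85:120,270:296]=1
m=d&(hs[:,:,2]<70); ys,xs=np.nonzero(m); p=plane(v,np.c_[xs,ys],.19); print('slot',p.mean(0).round(4),rect(p[:,:2]))
c=cloud(v,np.ones((420,560),bool)); 
def edge(c,z,name,lo,hi):
    k=c[(abs(c[:,2]-z)<.006)]; k=k[np.all((k[:,:2]>lo)&(k[:,:2]<hi),axis=1)]; print(name,len(k),rect(k[:,:2]) if len(k) else '')
print('boxz',c[:,2][(abs(c[:,0]-.611)<.03)&(abs(c[:,1]-.294)<.03)][::200].round(3))
v=snap('wrist'); save('w4',v['im']); s=get_state(); print(s['position'].round(4))
c=cloud(v,np.ones((420,560),bool)); k=c[(abs(c[:,0]-.459)<.05)&(abs(c[:,1]-.255)<.05)&(c[:,2]>.165)&(c[:,2]<.195)]
print('neck cloud',len(k),rect(k[:,:2]),np.percentile(k[:,2],[5,50,95]).round(3), k.mean(0).round(4))
np.savez('w4',d=v['d'],Rw=v['Rw'],o=v['o'],im=v['im'])
pl=v['Rw'].T@(np.array([.459,.255,.18])-v['o']); ci=v['ci']; u=ci['fx']*pl[0]/pl[2]+ci['cx'],ci['fy']*pl[1]/pl[2]+ci['cy']; print('exp px',u)
circ(v,u,(25,70),.18,'neck')
E
```

```text
rotor [281.5 100.5  30.2] [0.6085 0.2951 0.19  ]
slot [0.6098 0.296  0.19  ] (array([609.9, 296.1]), array([15.6,  6.5]), 10.5)
boxz [0.183 0.182 0.182 0.189 0.19  0.183 0.187 0.19  0.188 0.19  0.187 0.188
 0.18  0.19  0.189 0.188 0.19  0.188 0.188 0.189 0.184 0.184 0.164 0.184
 0.183 0.183]
[0.5816 0.286  0.3584]
neck cloud 3925 (array([453.1, 262.8]), array([55.2, 59.9]), -78.0) [0.175 0.178 0.18 ] [0.4529 0.2627 0.1779]
exp px (np.float64(279.81352693146914), np.float64(48.06626228416968))
neck [287.5  49.5  40.7] [0.459  0.2617 0.18  ]
neck [308.5  42.5  36.5] [0.4495 0.2774 0.18  ]
```

View pics/w4.png

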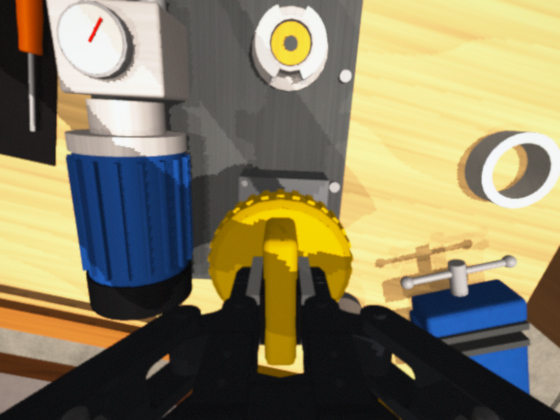

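The neck flange is centred near (290,47) with its sprung brass disc at (291,43); its notches are up and down in the image. I'll refine the neck centre and the unit yaw.

```bash
python3 - <<'E'
from h import *
from capm import rect
for f in('w3','w4'):
    v=dict(np.load(f+'.npz')); v['ci']=cams.camera_info('wrist')
    g=v['im'].max(2); c=cloud(v,np.ones((420,560),bool))
    lid=c[(abs(c[:,2]-.14)<.004)]
    # +y edge: max y per x-bin
    xs=[];ys=[]
    for x in np.arange(.36,.68,.006):
        k=lid[(abs(lid[:,0]-x)<.003)]
        if len(k)>10: xs.append(x);ys.append(np.percentile(k[:,1],99.5))
    xs=np.array(xs);ys=np.array(ys); ok=np.ones(len(xs),bool)
    for _ in range(4): q=np.polyfit(xs[ok],ys[ok],1); ok=abs(np.polyval(q,xs)-ys)<.003
    print(f,'lid edge yaw',np.degrees(np.arctan(q[0])).round(2),ok.sum(),len(xs))
    if f=='w3':
        k=c[(abs(c[:,2]-.183)<.003)&(abs(c[:,0]-.61)<.06)&(abs(c[:,1]-.295)<.06)]; print('box',rect(k[:,:2]))
        k=c[(c[:,2]>.1865)&(c[:,2]<.195)&(abs(c[:,0]-.61)<.04)&(abs(c[:,1]-.295)<.04)]; print('rotor',rect(k[:,:2]),cv2.minEnclosingCircle((k[:,:2]*1000).astype(np.float32)))
    else:
        k=c[(c[:,2]>.172)&(c[:,2]<.186)&(abs(c[:,0]-.455)<.045)&(abs(c[:,1]-.262)<.045)]; print('neck',cv2.minEnclosingCircle((k[:,:2]*1000).astype(np.float32)),rect(k[:,:2]))
        h=cv2.convexHull((k[:,:2]*1000).astype(np.float32)); print(cv2.fitEllipse(h))
        H,S,V=cv2.split(cv2.cvtColor(v['im'],cv2.COLOR_RGB2HSV)); m=(H>18)&(H<38)&(S>120)&(V>100); m[100:]=0;m[:,:255]=0;m[:,325:]=0
        d=cloud(v,m); print('disc',len(d),cv2.minEnclosingCircle((d[:,:2]*1000).astype(np.float32)),np.median(d[:,2]))
        # held cap rim & bar
        m=(H>22)&(H<36)&(S>150)&(V>60); m[:185]=0; d=cloud(v,m); d=d[(d[:,2]>.28)]; s=[.5813,.2858]
        t=d[d[:,2]>np.percentile(d[:,2],98)-.01]; print('held z',np.percentile(d[:,2],[2,50,98]).round(3),'bar',rect(t[:,:2]))
        cen=d.mean(0); print(cen, rect(d[:,:2]))
E
```

```text
w3 lid edge yaw 12.1 29 29
box (array([609.5, 296. ]), array([90.2, 85.8]), 12.1)
rotor (array([611.1, 304.5]), array([69.6, 52.3]), 80.9) ((617.8538818359375, 304.994140625), 38.41054153442383)
w4 lid edge yaw 12.05 35 48
neck ((453.411865234375, 262.7204284667969), 30.31931495666504) (array([453.1, 262.8]), array([55.2, 59.9]), -78.0)
((453.4096374511719, 262.72283935546875), (60.124671936035156, 60.36330032348633), 162.08558654785156)
disc 1233 ((452.3033447265625, 263.1001281738281), 17.86244773864746) 0.17644636140306985
held z [0.327 0.336 0.369] bar (array([581.2, 284. ]), array([39. , 57.7]), -6.6)
[0.56948243 0.2849051  0.34498502] (array([577.1, 287.7]), array([73.6, 66.1]), 81.4)<stdin>:13: RankWarning: Polyfit may be poorly conditioned
```

```bash
python3 - <<'E'
from h import *
v=dict(np.load('w4.npz')); v['ci']=cams.camera_info('wrist'); s=get_state()
H,S,V=cv2.split(cv2.cvtColor(v['im'],cv2.COLOR_RGB2HSV)); m=(H>20)&(H<36)&(S>150)&(V>60)
R=s['orientation']; n=m.copy(); n[:185]=0; n[270:]=0
c=(cloud(v,n)-s['position'])@R
b=c[c[:,2]<.0]; print('bar z',np.percentile(b[:,2],[2,50,98]).round(4),'tool y',np.percentile(b[:,1],[1,50,99]).round(4),'x',np.percentile(b[:,0],[1,99]).round(4))
d=c[(c[:,2]>.02)]; print('body z',np.median(d[:,2]).round(4),'y ext',np.percentile(d[:,1],[.5,99.5]).round(4),'xmax',np.percentile(d[:,0],99.8).round(4)); 
print(cv2.fitEllipse(cv2.convexHull((d[:,:2]*1000).astype(np.float32))))
print(s['position'],np.degrees(np.arctan2(R[1,1],R[0,1])))
tgt=np.array([.4534,.2627]); print((tgt-s['position'][:2])*100)
E
```

```text
bar z [-0.0104 -0.0088 -0.0011] tool y [-0.0052  0.0015  0.0083] x [0.0162 0.029 ]
body z 0.0231 y ext [-0.0346  0.0373] xmax 0.0369
((577.6009521484375, -13.391691207885742), (243.8530731201172, 1079.7725830078125), 0.0)
[0.58162838 0.28595166 0.35844993] 104.57805993240426
[-12.82283754  -2.32516552]
```

carry_out(increments=[1,-4.3,-0.83,0,-0.8,1,-4.3,-0.83,0,-0.8,1,-4.19,-0.82,0,-0.9,1,0,0,-4,0,1,0,0,-4,0,1,0,0,-3,0,1,0,0,-1.2,0,1,0,0,0,0,1,0,0,0,0])

```text
t: 8.2
position: [0.4537, 0.263, 0.2365]
orientation: [[-0.978, -0.211, 0.002], [-0.211, 0.978, 0.002], [-0.002, 0.001, -1.0]]
wrist_force: [0.6, 0.4, -1.2]
grip_width: 0.15
```

carry_out(increments=[1,0,-0.15,-0.6,0,1,0,0,-0.5,0,1,0,0,-0.3,0,1,0,0,-0.3,0,1,0,0,0,0,1,0,0,0,0])

```text
t: 8.95
position: [0.4529, 0.2605, 0.2185]
orientation: [[-0.978, -0.211, 0.0], [-0.211, 0.978, -0.0], [-0.0, -0.0, -1.0]]
wrist_force: [-1.3, -0.6, -0.0]
grip_width: 0.143
```

```bash
python3 - <<'E'
from h import *
s=get_state(); R=s['orientation']; print(s['position'],np.degrees(np.arctan2(R[1,1],R[0,1])),s['wrist_force'],s['torque'])
v=snap('side'); w=snap('scene')
a=cv2.resize(v['im'][180:260,300:390],None,fx=5,fy=5,interpolation=cv2.INTER_CUBIC)
b=cv2.resize(w['im'][140:220,305:375],None,fx=5,fy=5,interpolation=cv2.INTER_CUBIC)
save('s5',np.hstack([a,b]))
E
```

```text
[0.45291765 0.26052141 0.21847495] 102.17491016733938 [-1.31788581 -0.59374503 -0.0076429 ] [-0.22957622  0.09031297 -0.01292628]
```

The height is 22 mm above the rim with no blocking force, so the lugs are in the notches. Pressing now.

carry_out(increments=[1,0,0,-0.3,0,1,0,0,-0.3,0,1,0,0,-0.3,0,1,0,0,-0.2,0,1,0,0,0,0,1,0,0,0,0])

```text
t: 9.8
position: [0.453, 0.2607, 0.2084]
orientation: [[-0.978, -0.211, 0.001], [-0.211, 0.978, -0.0], [-0.001, -0.001, -1.0]]
wrist_force: [-2.9, -3.4, 12.4]
grip_width: 0.151
```

carry_out(increments=[1,0,0,0,-6,1,0,0,0,-6,1,0,0,0,-6,1,0,0,0,-6,1,0,0,0,0])

```text
t: 10.42
position: [0.4539, 0.2621, 0.209]
orientation: [[-0.979, 0.205, 0.003], [0.205, 0.979, 0.002], [-0.003, 0.003, -1.0]]
wrist_force: [-1.9, -0.3, 12.8]
grip_width: 0.142
```

```bash
cat > st.py <<'E'
from h import *
s=get_state(); R=s['orientation']; print(s['t'],s['position'].round(4),'jaw',np.degrees(np.arctan2(R[1,1],R[0,1])).round(1),s['wrist_force'].round(1),s['torque'].round(2),s['joint_positions'].round(2),round(s['grip_width'],3))
E
python3 st.py
```

```text
10.425 [0.4539 0.2621 0.209 ] jaw 78.1 [-1.9 -0.3 12.8] [-0.24  0.26 -0.06] [-0.11  0.58 -0.7   1.9   0.5   0.84  0.29] 0.142
```

carry_out(increments=[1,0,0,0,-7,1,0,0,0,-7,1,0,0,0,-7,1,0,0,0,-7,1,0,0,0,-7,1,0,0,0,-7,1,0,0,0,-7,1,0,0,0,-7,1,0,0,0,-7,1,0,0,0,-4,1,0,0,0,0,1,0,0,0,0])

```text
t: 11.92
position: [0.4549, 0.2621, 0.2091]
orientation: [[-0.194, 0.981, 0.005], [0.981, 0.194, 0.003], [0.002, 0.006, -1.0]]
wrist_force: [-0.1, -0.5, 11.9]
grip_width: 0.147
```

```bash
python3 st.py
```

```text
11.925 [0.4549 0.2621 0.2091] jaw 11.2 [-0.1 -0.5 11.9] [-0.23 -0.05 -0.08] [-0.32  0.52 -0.37  1.91  0.27  0.76 -0.65] 0.147
```

carry_out(increments=[1,0,0,0.2,0,1,0,0,0.2,0,1,0,0,0.1,0,1,0,0,0,0,0,0,0,0,0,0,0,0,0,0,0,0,0,0,0,0,0,0,0,0])

```text
t: 12.92
position: [0.4528, 0.2605, 0.2121]
orientation: [[-0.194, 0.981, -0.0], [0.981, 0.194, -0.0], [-0.0, -0.0, -1.0]]
wrist_force: [-0.3, -0.3, -0.1]
grip_width: 0.976
```

```bash
python3 st.py
```

```text
12.925 [0.4528 0.2605 0.2121] jaw 11.2 [-0.3 -0.3 -0.1] [0.02 0.03 0.04] [-0.32  0.52 -0.38  1.9   0.26  0.77 -0.65] 0.976
```

carry_out(increments=[0,0,0,4,0,0,0,0,6,0,0,0,0,5,0,0,0,0,0,0])

```text
t: 13.42
position: [0.4545, 0.2621, 0.3663]
orientation: [[-0.194, 0.981, 0.007], [0.981, 0.194, 0.004], [0.003, 0.008, -1.0]]
wrist_force: [-0.2, -0.6, -0.9]
grip_width: 0.999
```

```bash
python3 st.py; python3 - <<'E'
from h import *
from capm import rect
v=snap('wrist'); save('w6',v['im']); H,S,V=cv2.split(cv2.cvtColor(v['im'],cv2.COLOR_RGB2HSV))
p=cloud(v,(H>22)&(H<36)&(S>150)&(V>60)); p=p[(abs(p[:,0]-.4535)<.06)&(abs(p[:,1]-.262)<.06)&(p[:,2]>.17)]
print('z',np.percentile(p[:,2],[2,25,50,75,98]).round(4)); t=p[p[:,2]>.215]; print('bar',rect(t[:,:2]),np.median(t[:,2])); b=p[(p[:,2]>.185)&(p[:,2]<.205)]; print('body',rect(b[:,:2]),np.median(b[:,2]))
E
```

```text
13.425 [0.4545 0.2621 0.3663] jaw 11.2 [-0.2 -0.6 -0.9] [-0.02 -0.02 -0.01] [-0.27  0.35 -0.43  1.69  0.16  1.13 -0.55] 0.999
z [0.1835 0.1903 0.1911 0.1927 0.224 ]
bar (array([430.5, 258.3]), array([64.1, 58.9]), 11.4) 0.22276737512274986
body (array([455.6, 263.8]), array([73. , 71.3]), 12.1) 0.19081465548815613
```

View pics/w6.png

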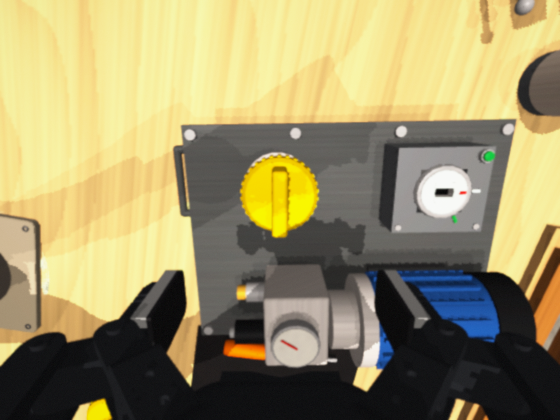

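The cap's bar stands vertical at (280,197), across the lid, with its top at z=0.224. That matches locked (cap_mid 17 mm above the neck). Now the key.

carry_out(increments=[0,1.6,-5.4,0,-1.6,0,1.6,-5.4,0,-1.6,0,1.6,-5.4,0,-1.6,0,1.6,-5.4,0,-1.6,0,1.6,-5.4,0,-1.6,0,1.6,-5.4,0,-1.6,0,1.6,-5.4,0,-1.6,0,1.6,-5.4,0,-1.6,0,1.6,-5.4,-4,-1.6,0,0,0,-4,0,0,0,0,0,0,0,0,0,0,0])

```text
t: 14.98
position: [0.5959, -0.2193, 0.2867]
orientation: [[0.055, 0.999, 0.0], [0.999, -0.055, 0.001], [0.001, 0.0, -1.0]]
wrist_force: [0.3, 0.1, 0.0]
grip_width: 1.001
```

```bash
python3 st.py; cat > keym.py <<'E'
from h import *
from capm import rect
v=snap('wrist'); save('w7',v['im']); H,S,V=cv2.split(cv2.cvtColor(v['im'],cv2.COLOR_RGB2HSV))
q=cloud(v,((H<6)|(H>174))&(S>150)&(V>60)); q=q[(abs(q[:,0]-.6)<.06)&(abs(q[:,1]+.227)<.06)&(q[:,2]>.045)&(q[:,2]<.12)]; print('key z',np.percentile(q[:,2],[5,50,98]).round(4)); t=q[q[:,2]>.096]; print('keytop',rect(t[:,:2]),len(t),t.mean(0))
c=cloud(v,np.ones((420,560),bool)); k=c[(c[:,2]>.044)&(c[:,2]<.054)&(abs(c[:,0]-.6)<.1)&(abs(c[:,1]+.19)<.12)]; print('block',rect(k[:,:2]))
E
python3 keym.py
```

```text
14.975 [ 0.5959 -0.2193  0.2867] jaw -3.1 [0.3 0.1 0. ] [ 0.03 -0.01  0.  ] [ 0.44  0.58 -0.21  1.51  0.13  1.07  0.14] 1.001
key z [0.0541 0.101  0.103 ]
keytop (array([ 600.5, -222.9]), array([45. , 10.8]), 88.1) 447 [ 0.60058643 -0.22158969  0.10110705]
block (array([ 600.9, -187.7]), array([129.8,  60.9]), 88.7)
```

View pics/w7.png

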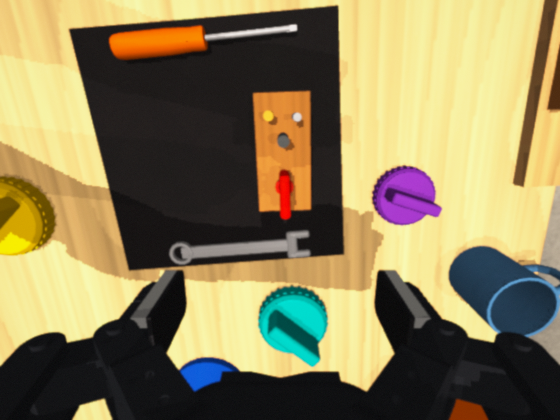

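The key bow is at (284,195) in line with the block, and the punches are clear of the fingers.

carry_out(increments=[0,0.4,-0.36,-5,1.5,0,0,0,-5,0,0,0,0,-5,0,0,0,0,-3,0,0,0,0,-2,0,0,0,0,0,0,1,0,0,0,0,1,0,0,0,0,1,0,0,0,0,1,0,0,0,0,1,0,0,0,0,1,0,0,0,0], newtons=70)

```text
t: 16.52
position: [0.5996, -0.224, 0.0867]
orientation: [[0.03, 1.0, 0.001], [1.0, -0.03, -0.0], [-0.0, 0.001, -1.0]]
wrist_force: [-1.4, -1.0, 6.1]
grip_width: 0.117
```

```bash
python3 st.py
```

```text
16.525 [ 0.5996 -0.224   0.0867] jaw -1.7 [-1.4 -1.   6.1] [-0.02  0.23  0.  ] [ 0.42  0.82 -0.17  1.67  0.2   0.68  0.11] 0.117
```

carry_out(increments=[1,0,0,1.5,0,1,0,0,2.5,0,1,0,0,5.5,0,1,0,0,5.5,0,1,0,0,6,0,1,0,0,6,0,1,0.12,5.19,0,10.38,1,0.12,5.19,0,10.38,1,0.12,5.19,0,10.38,1,0.12,5.19,0,10.38,1,0.12,5.19,0,10.38,1,0.12,5.19,0,10.38,1,0.12,5.19,0,10.38,1,0.12,5.19,0,10.38,1,0.12,5.19,0,10.38,1,0.12,5.19,0,10.38])

```text
t: 18.52
position: [0.6111, 0.2963, 0.3567]
orientation: [[-0.977, -0.215, 0.0], [-0.215, 0.977, -0.001], [0.0, -0.001, -1.0]]
wrist_force: [0.4, -0.8, -0.6]
grip_width: 0.119
```

carry_out(increments=[1,0,0,0,0,1,0,0,0,0])

```text
t: 18.77
position: [0.6114, 0.2944, 0.3561]
orientation: [[-0.978, -0.208, -0.0], [-0.208, 0.978, -0.002], [0.0, -0.002, -1.0]]
wrist_force: [-0.4, -0.6, -1.2]
grip_width: 0.117
```

```bash
python3 st.py; python3 - <<'E'
from h import *
v=snap('wrist'); save('w8',v['im']); s=get_state(); R=s['orientation']
H,S,V=cv2.split(cv2.cvtColor(v['im'],cv2.COLOR_RGB2HSV)); m=((H<6)|(H>174))&(S>150)&(V>60)
c=(cloud(v,m)-s['position'])@R; c=c[(np.hypot(c[:,0],c[:,1])<.05)&(abs(c[:,2])<.06)]
print(len(c),'z',np.percentile(c[:,2],[2,50,98]).round(4),'x',np.percentile(c[:,0],[1,99]).round(4),'y',np.percentile(c[:,1],[1,50,99]).round(4))
E
```

```text
18.775 [0.6114 0.2944 0.3561] jaw 102.0 [-0.4 -0.6 -1.2] [-0.08  0.02  0.  ] [-0.13  0.67 -0.7   1.26  0.42  1.36  0.97] 0.117
3224 z [-0.0161 -0.0143  0.0159] x [-0.0211  0.0216] y [-0.0043  0.0026  0.0082]
```

View pics/w8.png

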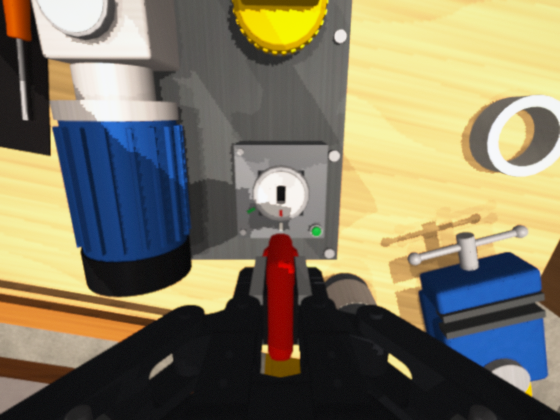

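The red key is held vertical at (280,290) and the slot is visible at (281,194). I'll compute the remaining key-to-slot offset.

```bash
python3 - <<'E'
from h import *
from capm import rect
v=snap('wrist'); s=get_state(); R=s['orientation']
m=v['im'].max(2)<70; n=np.zeros_like(m); n[180:208,272:291]=1; m&=n
ys,xs=np.nonzero(m); p=plane(v,np.c_[xs,ys],.19); print(len(p),p.mean(0).round(4),rect(p[:,:2])); print('tool',((p.mean(0)-s['position'])@R).round(4))
H,S,V=cv2.split(cv2.cvtColor(v['im'],cv2.COLOR_RGB2HSV)); m=((H<6)|(H>174))&(S>150)&(V>60)
c=(cloud(v,m)-s['position'])@R; c=c[(np.hypot(c[:,0],c[:,1])<.05)&(c[:,2]<-.012)]
print('bow top',rect(c[:,:2]))
E
```

```text
101 [0.6083 0.296  0.19  ] (array([608.2, 296. ]), array([13.3,  5.6]), 12.0)
tool [0.003  0.0038 0.1663]
bow top (array([-0.9,  2.1]), array([44.3, 10.5]), 0.1)
```

carry_out(increments=[1,-0.08,0,-5,0,1,0,0,-3.5,0,1,0,0,-1.2,0,1,0,0,0,0,1,0,0,0,0])

```text
t: 19.5
position: [0.6114, 0.2956, 0.261]
orientation: [[-0.978, -0.209, 0.002], [-0.209, 0.978, 0.002], [-0.003, 0.001, -1.0]]
wrist_force: [0.5, -0.6, -1.0]
grip_width: 0.12
```

```bash
python3 st.py; python3 - <<'E'
from h import *
out=[]
for n,(x,y) in (('scene',(385,219)),('side',(335,255))):
    v=snap(n); out.append(cv2.resize(v['im'][y-40:y+40,x-40:x+40],(400,400),interpolation=cv2.INTER_CUBIC))
save('s9',np.hstack(out))
E
```

```text
19.5 [0.6114 0.2956 0.261 ] jaw 102.0 [ 0.5 -0.6 -1. ] [ 0.04  0.03 -0.02] [-0.13  0.74 -0.68  1.4   0.48  1.17  0.91] 0.12
```

View pics/s9.png

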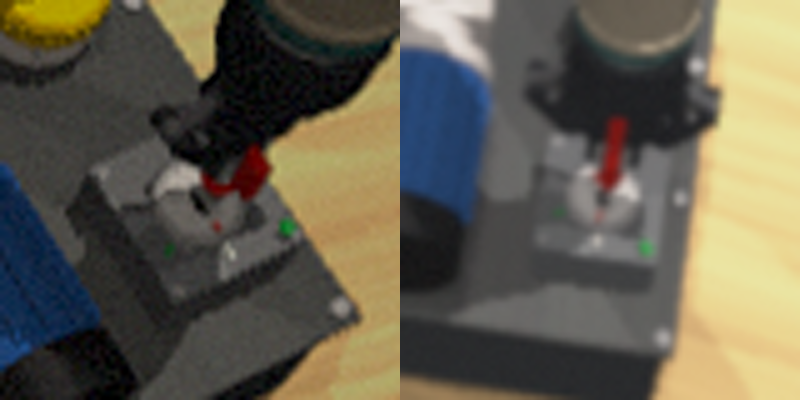

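The key hangs just above the rotor in both views. I'll descend gently and watch the force.

carry_out(increments=[1,-0.05,-0.1,-0.5,0,1,0,0,-0.3,0,1,0,0,-0.3,0,1,0,0,-0.3,0,1,0,0,0,0])

```text
t: 20.23
position: [0.6098, 0.2941, 0.2447]
orientation: [[-0.978, -0.209, -0.001], [-0.209, 0.978, -0.0], [0.001, -0.0, -1.0]]
wrist_force: [-0.0, 0.4, -0.9]
grip_width: 0.119
```

```bash
python3 st.py
```

```text
20.225 [0.6098 0.2941 0.2447] jaw 102.1 [-0.   0.4 -0.9] [-0.07  0.08  0.01] [-0.13  0.75 -0.67  1.42  0.48  1.14  0.9 ] 0.119
```

The tip is 7 mm into the slot without force. Continuing.

carry_out(increments=[1,0,0,-0.5,0,1,0,0,-0.5,0,1,0,0,-0.4,0,1,0,0,-0.3,0,1,0,0,-0.2,0,1,0,0,0,0])

```text
t: 20.98
position: [0.6099, 0.2941, 0.2276]
orientation: [[-0.978, -0.209, 0.0], [-0.209, 0.978, -0.0], [-0.0, -0.0, -1.0]]
wrist_force: [-4.2, -1.5, 8.2]
grip_width: 0.115
```

```bash
python3 st.py
```

```text
20.975 [0.6099 0.2941 0.2276] jaw 102.1 [-4.2 -1.5  8.2] [-0.5   0.98  0.03] [-0.14  0.77 -0.66  1.44  0.5   1.1   0.89] 0.115
```

carry_out(increments=[1,-0.05,0,0,-7,1,0,0,0,-7,1,0,0,0,-7,1,0,0,0,-7,1,0,0,0,-7,1,0,0,0,-7,1,0,0,0,-7,1,0,0,0,-7,1,0,0,0,-7,1,0,0,0,-5,1,0,0,0,0])

```text
t: 22.35
position: [0.6097, 0.2948, 0.2276]
orientation: [[-0.56, 0.828, 0.002], [0.828, 0.56, 0.001], [-0.0, 0.002, -1.0]]
wrist_force: [-3.3, -0.5, 7.1]
grip_width: 0.117
```

```bash
python3 st.py
```

```text
22.35 [0.6097 0.2948 0.2276] jaw 34.1 [-3.3 -0.5  7.1] [-0.21  0.7   0.01] [-0.3   0.71 -0.35  1.45  0.27  1.03 -0.11] 0.117
```

carry_out(increments=[1,0,0,0,-3,1,0,0,0,-3,1,0,0,0,0])

```text
t: 22.72
position: [0.6098, 0.2948, 0.2276]
orientation: [[-0.471, 0.882, 0.002], [0.882, 0.471, 0.001], [0.0, 0.002, -1.0]]
wrist_force: [-3.2, -1.4, 6.9]
grip_width: 0.116
```

```bash
python3 st.py
```

```text
22.725 [0.6098 0.2948 0.2276] jaw 28.1 [-3.2 -1.4  6.9] [-0.2   0.71 -0.04] [-0.31  0.71 -0.33  1.45  0.25  1.02 -0.2 ] 0.116
```

carry_out(increments=[1,0,0,0,-3,1,0,0,0,-2,1,0,0,0,0])

```text
t: 23.1
position: [0.6098, 0.2949, 0.2276]
orientation: [[-0.393, 0.92, 0.002], [0.92, 0.393, 0.001], [0.0, 0.002, -1.0]]
wrist_force: [-3.0, -1.2, 6.6]
grip_width: 0.12
```

```bash
python3 st.py
```

```text
23.1 [0.6098 0.2949 0.2276] jaw 23.1 [-3.  -1.2  6.6] [-0.19  0.66  0.18] [-0.32  0.7  -0.3   1.45  0.23  1.02 -0.27] 0.12
```

The twist rose to 0.18 N m, so the stop is reached. Release and retreat upwards.

carry_out(increments=[1,0,0,0.05,2,0,0,0,0,0,0,0,0,0,0,0,0,0,0,0,0,0,0,0,0,0,0,0,2,0,0,0,0,5,0,0,0,0,5,0,0,0,0,0,0,0,0,0,0,0])

```text
t: 24.35
position: [0.6093, 0.2939, 0.3463]
orientation: [[-0.424, 0.906, -0.0], [0.906, 0.424, -0.0], [-0.0, -0.001, -1.0]]
wrist_force: [-0.1, -0.3, -0.1]
grip_width: 0.995
```

```bash
python3 st.py; python3 - <<'E'
from h import *
from capm import rect
v=snap('wrist'); save('w10',v['im']); H,S,V=cv2.split(cv2.cvtColor(v['im'],cv2.COLOR_RGB2HSV))
q=cloud(v,((H<6)|(H>174))&(S>150)&(V>60)); q=q[(np.hypot(q[:,0]-.61,q[:,1]-.295)<.05)&(q[:,2]>.195)]
print('key top z',np.percentile(q[:,2],98).round(4)); t=q[q[:,2]>.235]; print('bow',rect(t[:,:2]))
p=cloud(v,(H>22)&(H<36)&(S>150)&(V>60)); p=p[np.hypot(p[:,0]-.455,p[:,1]-.262)<.05]; t=p[p[:,2]>.215]
print('cap bar',rect(t[:,:2]),np.percentile(p[:,2],98))
E
```

```text
24.35 [0.6093 0.2939 0.3463] jaw 25.1 [-0.1 -0.3 -0.1] [-0.01 -0.03  0.03] [-0.31  0.61 -0.33  1.29  0.2   1.27 -0.21] 0.995
key top z 0.2439
bow (array([610. , 296.2]), array([11.3, 45.2]), -63.1)
cap bar (array([456.1, 263.2]), array([14. , 59.6]), -78.9) 0.22390419606239387
```

View pics/w10.png

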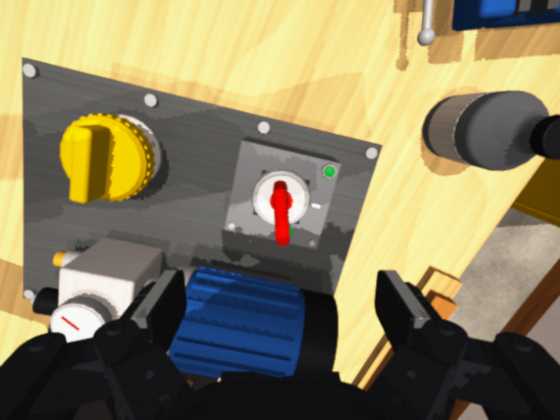

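The key top is at z=0.244, which means fully seated. The bow is turned 75°, about 10° of that being slack, so the rotor is at its 60° stop. The cap bar is at −79° (unit y is −78°) with its top at z=0.224, so it is locked. The gripper is clear, so I'm handing in.

```bash
python3 -c "
from cell import job; print(job.sign_off())"
```

```text
the job is handed in; nothing more can be done
None
```

The filler cap is locked on the neck, and the red key is fully in the switch, turned to on. I handed the job in at about 24 s of the 72 s allowed; sign-off gave no verdict.

- **Cap:** I set the smaller yellow cap from the mat on the neck, pressed it with about 12 N and turned it 91° clockwise without resistance. I then let it rise and released it. My last check put its top at z = 0.224 m, which is 17 mm above the neck for `cap_mid`, with the bar within about 1° of the neck's y.
- **Key:** I took it from the block, put it in until the shoulder seated, and turned it clockwise until the twist rose at the stop. My last check put `key_mid` 15 mm above the slot's mouth with the bow turned about 75°. After about 10° of slack that puts the rotor at its 60° stop. I inferred the rotor angle from the bow and did not measure it.
- **Disagreements:** The wrist camera was 1.5–2 mm off against the tool. I corrected for that when placing both parts. I did not re-measure the screwdriver, wrench, funnel or tape at the end, but no move went near them and I felt no unexpected contact.

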